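Put the reference sample away in the cupboard door and shut it

ROBOT

A 7-joint arm with a two-finger parallel gripper is mounted at the origin on the work surface. World frame = base frame: x ahead of the robot, y to its left, z up, the work surface at z = 0. Lengths are in m, angles in rad, forces in N, time in s.
With the tool pointing down it reaches from about 0.425 to 0.95 m from the base axis. Payload 4.7 kg.
Tool frame: the origin (TCP) lies on the centre line of the jaws, within the pads' length; the fingertips stand manip.tcp_to_tips ahead of it and the grasp point (between the pads) is the TCP (manip.tcp_to_tips is the distance from the TCP to the fingertips, in m); z points along the fingers, x is the direction in which the jaws open and shut, and the axes are right-handed (so a half turn about z gives the same grasp; the last joint's range is limited). The gripper opens to 85 mm and grips with 20 to 120 N. Pads are 22 mm wide; open, the fingers measure 114 mm over their backs; the gripper's body (76 mm by 85 mm) begins 54 mm behind the grasp point. The pads swing forward as they close: fully open they stand 13 mm farther back than shut.
Start: joints at [-1.194, 0.469, -0.049, 1.532, 0.024, 1.141, -0.082], TCP at [0.266, 0.62, 0.25] pointing down, gripper open.
Joint ranges: [-2.59, 2.59], [-0.33, 1.99], [-1.39, 1.29], [0.1, 2.45], [-1.04, 4.18], [0.21, 1.99], [-2.66, 2.66]. Speed limits (rad/s): [2.57, 2.57, 3.14, 3.14, 3.14, 3.14, 3.14].

INTERFACE

Orientations are given as a unit quaternion [w, x, y, z].
In Python, from cell import read_state, imaging, ticket, nets, manip gives the robot as it stands.
- The arm moves only by the shell command python3 -m jog 'ROWS' [OPENING] [FORCE]. ROWS is JSON, one flat list of numbers, 4 for each row, row after row: the shift along the world's x, y, z in cm, then the turn about the world's z in degrees. A call has 1 to 20 rows; each row shifts and turns the commanded pose from where the row before left it; what a row does not reach is not made up. A row lasts 1/10 s, in which the tool goes at most 50 mm and 8.59 degrees, less where a joint would pass 70% of its speed; a pose out of reach is approached as far as the arm can. A call with a gripper value outside its range is refused whole. OPENING is the opening, from 0 (shut) to 1 (fully open), set as the call begins (- or left out, the last holds). The fingers move at their own pace and stop on an object; FORCE is the grip in N (left out, the last holds). Time passes only in rows, so rows that do not move let the fingers close. It gives the time, the measured TCP pose, the force and the opening at its end, in the units of the state.
- read_state(): the state, without advancing time (a new reading comes with each control period).
- imaging.get_image(name): name is "scene" or "side" or "wrist"; returns (picture, depth): 480x640x3 uint8, red, green, blue; 480x640 float32, m along the optical axis (not along the pixel's ray), 0 where there is no reading.
- imaging.calibration(name): a dict with "fov_y" (degrees; the focal length in pixels is half the picture's height over the tangent of half this angle, whatever the lens; pixels are square), "cx", "cy" (the principal point, pixels), "eye" and "orientation" of the camera in the world. Camera axes: x right, y down, z forward; pixel columns grow to the right and rows downward; lengths in m; the calibration is good to about 2 mm. A picture is of the moment at which its call begins: read the wrist's pose just before it. calibration takes no time and is no camera call; for the wrist camera it gives the pose at the moment of the call.
- ticket.sign_off(): hands the job in, once; it reports no verdict.
Trained networks look in the newest picture that a camera, given by its name, has taken for a name from the list of things; names that differ only in an ending like _2 or _b are one class to them, and where a whole thing is asked for, a point or a joint stands for the part that bears it (a point fixed in the world has none). Each returns a list of dicts, best first, with "conf" (0 to 1); they miss things now and then, are a little off and sometimes report something else, mostly with a low value. They report only what shows in the picture. A call takes as long as a camera call. They do not tell look-alikes from the thing itself.
- nets.cut_out(camera, thing): "pixels" (480x640 bool, what is visible of it) and "point" ([column, row] in pixels, amid what is visible of it).
The state is a dict: "clock": time; "qpos": joint angles; "joint_velocities": joint speeds; "joint_torque": joint torques, N m; "tool_pos": TCP position; "tcp_rot": TCP orientation; "wrist_force": force on the tool from outside, world axes, zero at the start; "torque": the same for the moment, N m; "finger_gap": opening from 0.0 (shut) to 1.0 (fully open).
Only numpy, scipy, OpenCV 4.12 (cv2) and the standard library are available. Lean on these libraries where they do the work, as an engineer would, in place of code of your own. Each camera call takes 0.05 s, during which the arm holds its last target. There are 200 camera calls.

TASK

Stand the tall slim carton upright in the pocket on the inside of the open cupboard door and let go of it. Then push the door shut without slamming it, until it has gone past its spring catch and sits fully home with the carton still standing in its pocket. Leave the other cartons, the tape roll and the tape measure where they are.

Things in the scene. Friction and masses are not known exactly. Their poses are not given: they have to be found in the camera images.
- tall_carton: the only tall slim carton, pale pink with brown panels, square section 30 x 30 mm, 100 mm high, about 90 g, standing on the table. Origin: centre of its underside; z up, x and y across its faces. Squat cartons of the same look (50 mm high) stand near it and the three swap places from start to start
- cupboard: small grey sheet-steel cupboard fixed to the table, 150 mm deep (x), 220 mm wide (y), 145 mm high with a roof. Origin: centre of its underside; its open front faces its own -x; the door is hinged at its +y front edge
- door (a joint): angle of the cupboard door in rad: 0 = shut and seated, grows as it swings out about its vertical hinge (up to 1.9). It starts 1.05 to 1.4 open and stays where it is left (hinge friction about 0.12 N m). In the last 0.07 rad a ball on the door rides over a spring catch: this takes about 8 N at the push point; past it the catch draws the door in and holds it. Not past it, the door stays about 0.07 rad ajar or is pushed back
- door_hinge (a point): point on the door's hinge axis, at the height of the door's top edge (138 mm over the table). Axes turn with the door: z up, x along its normal from the outer face to the inner face, -y along the door from the hinge to its free edge, 220 mm away. Outer face at x = 0, inner face at x = 12 mm. Seen from above, opening turns the door clockwise
- door_push (a point): point on the door's plain outer face, 165 mm from the hinge, 113 mm over the table, 25 mm below the door's top edge; same axes as door_hinge: push along +x. A finger pull stands 14 mm out of the outer face lower down, 193 to 207 mm from the hinge and 20 to 70 mm over the table
- pocket (a point): centre of the inner floor of the steel pocket on the door's inner face, 22 mm over the table and 120 mm from the hinge, 18 mm out from the inner face; same axes as door_hinge. The pocket is 36 x 36 mm inside, open at the top, walls 4 mm thick: the side walls reach 45 mm above its floor, the wall facing the door 36 mm; the door itself is the fourth wall and rises to 138 mm over the table. The carton goes in with its faces parallel to the door
- squat_carton_a: bystander: squat pale pink carton 45 x 45 x 50 mm; origin at the centre of its underside
- squat_carton_b: bystander: another like it; origin at the centre of its underside
- tape_roll: bystander: brown tape roll lying flat, 100 mm across, 48 mm high; origin at the centre of its underside
- tape_measure: bystander: tape measure 70 x 38 x 60 mm; origin at the centre of its underside
Not all that is in view belongs to the job. Leave any orange look-alike of the tall_carton alone.

How it is judged:
On the way:
1. the tall carton stands upright on the pocket's floor, let go of, with the door still open (horizontal distance between tall_carton and pocket below 0.01 m and z of tall_carton in the frame of pocket between -0.004 and 0.006 m and angle between tall_carton's own z axis and vertical below 0.17 rad and contact force between the fingers and tall_carton below 0.2 N and value of joint door above 0.3 rad), for 0.2 s.
At the end, for the whole second after the job is handed in: the door is shut past its catch (less than 0.025 rad from fully home) and still, and the tall carton stands at rest in the door's pocket: its underside within 10 mm of the pocket's centre sideways and 6 mm of its floor, leaning less than 0.17 rad (value of joint door below 0.025 rad and velocity of joint door between -0.05 and 0.05 rad/s and horizontal distance between tall_carton and pocket below 0.01 m and z of tall_carton in the frame of pocket between -0.004 and 0.006 m and angle between tall_carton's own z axis and vertical below 0.17 rad and linear speed of tall_carton below 0.03 m/s); the robot touches nothing.
It fails at once if the door is slammed: swung shut faster than 2.5 rad/s before it reaches the catch (value of joint door above 0.15 rad and velocity of joint door below -2.5 rad/s).
It fails at once if another carton, the tape roll or the tape measure is moved by more than 30 mm (distance of any of squat_carton_a, squat_carton_b, tape_roll, tape_measure from where it was at the start of the episode above 0.03 m).
It also fails if it takes over 67 s, if anything falls off the work surface, if the arm or the gripper's body presses on something with over 40 N, if the wrist force passes 120 N, or if a joint passes its speed limit or range.

## Working session

There is one attempt and no reset: what is moved stays moved. The work goes in short steps, Python scripts to look and compute and a shell command to move; the robot and the scene stay as the last step left them, time stands still between calls to the robot, and variables do not carry over. Pictures are saved under pics/ and viewed, about 8 in all and at most 12, crops included, and the job is handed in when it is done.

```bash
mkdir -p pics; ls; cat > h.py <<'E'
import numpy as np, cv2
from scipy.spatial.transform import Rotation as R
from cell import read_state, imaging, ticket, nets, manip
def pose(name):
    c=imaging.calibration(name); q=c['orientation']
    M=R.from_quat([q[1],q[2],q[3],q[0]]).as_matrix() if np.size(q)==4 else np.array(q)
    return c,M,np.array(c['eye'])
def cloud(name,depth,cal=None):
    c,M,e=cal or pose(name); f=240/np.tan(np.radians(c['fov_y'])/2)
    v,u=np.mgrid[0:480,0:640]
    p=np.stack([(u-c['cx'])/f*depth,(v-c['cy'])/f*depth,depth],-1)
    return p@M.T+e
def proj(name,P):
    c,M,e=pose(name); f=240/np.tan(np.radians(c['fov_y'])/2)
    p=(np.atleast_2d(P)-e)@M
    return np.c_[p[:,0]/p[:,2]*f+c['cx'],p[:,1]/p[:,2]*f+c['cy']]
def save(n,im): cv2.imwrite('pics/'+n,cv2.cvtColor(im,cv2.COLOR_RGB2BGR))
E
python3 - <<'E'
from h import *
print(manip.tcp_to_tips, read_state())
ims=[]
for n in ['scene','side']:
    c=imaging.calibration(n); print(n,c)
    im,d=imaging.get_image(n); np.save(n+'.npy',d); save(n+'0.png',im)
    W=cloud(n,d)
    for t in ['tall_carton','squat_carton_a','door_push','cupboard','pocket','tape_roll','tape_measure']:
        for r in nets.cut_out(n,t):
            m=r['pixels']&(d>0); p=W[m]
            if len(p): print(n,t,round(r['conf'],2),np.round(r['point']),m.sum(),np.percentile(p,2,0).round(3),np.percentile(p,98,0).round(3),np.median(p,0).round(3))
E
```

```text
pics
0.019 {'clock': 0.0, 'qpos': array([-1.19392069,  0.46946497, -0.04861181,  1.53371927,  0.02407166,
        1.14101346, -0.08227034]), 'joint_velocities': array([-0.00018321, -0.00149288, -0.00010855,  0.00100516, -0.00107866,
       -0.00058538,  0.00085784]), 'joint_torque': array([ 6.12283361e-05, -5.10300386e+01, -4.69482760e-02, -2.37720573e+01,
        1.05894721e-02,  7.25206148e-03,  9.78985042e-06]), 'tool_pos': array([0.26619459, 0.61967952, 0.24923485]), 'tcp_rot': array([ 5.73456502e-04,  8.35065965e-01,  5.50148901e-01, -8.31845821e-04]), 'wrist_force': array([-0.33503234,  0.46027671, -0.29304477]), 'torque': array([-0.06312473, -0.01904241,  0.00963685]), 'finger_gap': 0.9963210628550695}
scene {'fov_y': 44.39244472684079, 'cx': 334.2266977363557, 'cy': 243.15017957329277, 'eye': array([1.47498585, 0.5761988 , 1.04858317]), 'orientation': array([-0.19127158,  0.43507206,  0.80425777, -0.35678694])}
scene tall_carton 0.82 [242. 185.] 313 [ 0.511 -0.375  0.008] [ 0.545 -0.345  0.103] [ 0.531 -0.353  0.079]
scene tall_carton 0.79 [238. 210.] 465 [ 0.576 -0.325  0.00
[... 1459 characters left out ...]
 358.] 750 [ 0.446 -0.227  0.003] [ 0.489 -0.182  0.052] [ 0.467 -0.218  0.047]
side squat_carton_a 0.75 [272. 435.] 864 [ 0.425 -0.376  0.003] [ 0.468 -0.332  0.052] [ 0.446 -0.364  0.048]
side door_push 0.71 [283. 279.] 2140 [ 0.475 -0.11   0.001] [0.559 0.093 0.138] [ 0.523 -0.038  0.07 ]
side cupboard 0.95 [332. 227.] 10728 [ 0.486 -0.106  0.006] [0.796 0.207 0.146] [0.657 0.096 0.107]
side pocket 0.93 [284. 279.] 2139 [ 0.476 -0.11   0.007] [0.559 0.091 0.138] [ 0.522 -0.038  0.07 ]
side tape_roll 0.61 [425. 351.] 1750 [ 0.721 -0.26  -0.   ] [ 0.814 -0.166  0.049] [ 0.768 -0.218  0.036]
side tape_measure 0.85 [236. 186.] 545 [ 0.413  0.322 -0.001] [0.465 0.387 0.061] [0.439 0.337 0.045]
```

```bash
python3 - <<'E'
import cv2,numpy as np
a=cv2.imread('pics/side0.png');b=cv2.imread('pics/scene0.png')
x=cv2.resize(a[330:450,230:390],(640,480),interpolation=2)
cv2.imwrite('pics/crop0.png',x)
y=np.hstack([cv2.resize(b[150:350,180:520],(800,470)) ]);z=cv2.resize(a[150:350,200:480],(800,571))
cv2.imwrite('pics/sidez.png',z)
E
```

```text
(no output)
```

View pics/scene0.png

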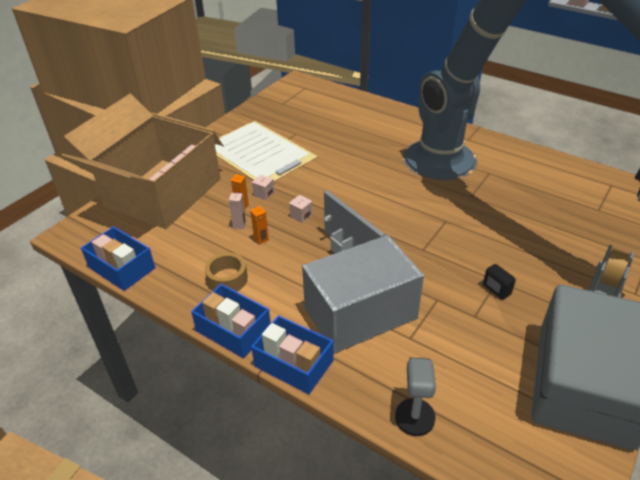

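View pics/crop0.png

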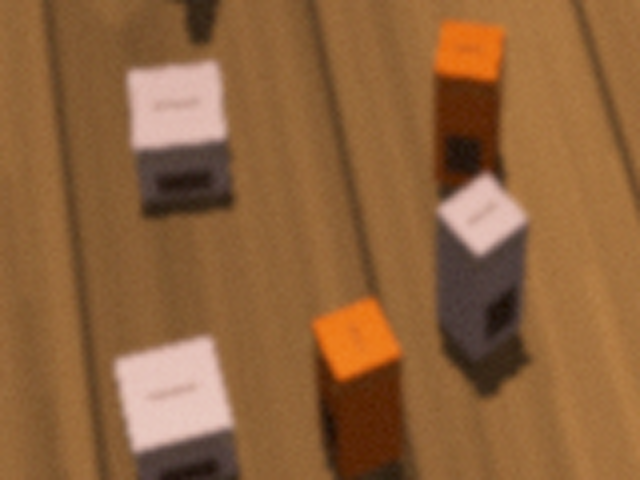

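```bash
python3 - <<'E'
from h import *
st=read_state(); q=st['tcp_rot']; M=R.from_quat([q[1],q[2],q[3],q[0]]).as_matrix()
print('jaw dir',np.degrees(np.arctan2(M[1,0],M[0,0])))
for n in ['scene','side']:
    W=cloud(n,np.load(n+'.npy')); x,y,z=W[...,0],W[...,1],W[...,2]
    def rect(m): 
        r=cv2.minAreaRect(W[m][:,:2].astype(np.float32)*1000); print(n,m.sum(),np.round(r[0],1),np.round(r[1],1),round(r[2],1)); return r
    rect((abs(x-.594)<.04)&(abs(y+.318)<.035)&(z>.093)&(z<.115)&~((x<.56)))
    r=rect((x>.53)&(x<.85)&(y>-.1)&(y<.3)&(z>.139)&(z<.155)); print(np.round(cv2.boxPoints(r)))
    m=(x>.46)&(x<.57)&(y>-.13)&(y<.1)&(z>.128)&(z<.1415); r=rect(m); print(np.round(cv2.boxPoints(r)))
    m=(x>.46)&(x<.57)&(y>-.13)&(y<.06)&(z>.08)&(z<.132);
    p=W[m][:,:2]; l=cv2.fitLine(p.astype(np.float32),cv2.DIST_HUBER,0,.001,.001).ravel(); print('doorline',l,np.degrees(np.arctan2(l[1],l[0])))
E
```

```text
jaw dir 66.7479154189359
scene 114 [ 594.2 -314.1] [34.5 32. ] 30.0
scene 5197 [662.3  87.7] [247.1 223.9] 60.9
[[504.  34.]
 [700. -75.]
 [820. 141.]
 [625. 250.]]
scene 433 [516.9  -3.2] [217.1  19. ] 72.0
[[ 474. -104.]
 [ 492. -109.]
 [ 560.   97.]
 [ 541.  103.]]
doorline [ 0.30594608  0.95204884  0.5171012  -0.02144967] 72.184906
side 284 [ 594.2 -319.9] [32.2 32.2] 25.2
side 4348 [667.4  92.1] [233.3 221.5] 60.7
[[514.  45.]
 [707. -64.]
 [821. 140.]
 [628. 248.]]
side 499 [518.4  -5.8] [223.1  12.9] 72.0
[[ 478. -110.]
 [ 490. -114.]
 [ 559.   98.]
 [ 547.  102.]]
doorline [ 0.31205913  0.9500627   0.50701684 -0.05851212] 71.81663
```

View pics/sidez.png

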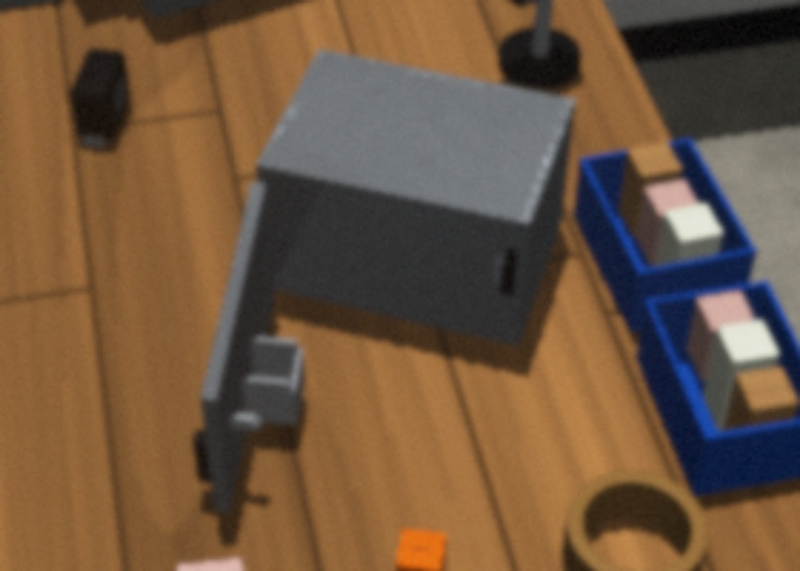

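Pink tall carton at scene (238,210) / side (350,396). The orange look-alikes are at scene (240,187) and (259,228). The crop confirms that only (238,210) is tall and pink, so I'm going above it.

```bash
python3 -m jog '[1.6,-4.6,0,-6.5, 1.6,-4.6,0,-6.5, 1.6,-4.6,0,-6.5, 1.6,-4.6,0,-6.5, 1.6,-4.6,0,-6.5, 1.6,-4.6,0,-6.5, 1.6,-4.6,0,-6.5, 1.6,-4.6,0,-6.5, 1.6,-4.6,0,-6.5, 1.6,-4.6,0,-6.5, 1.6,-4.6,0,-6.5, 1.6,-4.6,0,-6.5, 1.6,-4.6,0,-6.5, 1.6,-4.6,0,-6.5, 1.6,-4.6,0,-6.5, 1.6,-4.6,0,-6.5, 1.6,-4.6,0,-6.5, 1.6,-4.6,0,-6.5, 1.6,-4.6,0,-6.5, 0,0,0,0]' 0.62 40
python3 - <<'E'
from h import *
cal=pose('wrist'); im,d=imaging.get_image('wrist'); save('w1.png',im)
W=cloud('wrist',d,cal); x,y,z=W[...,0],W[...,1],W[...,2]
print(cal[2],cal[1])
m=(abs(x-.594)<.05)&(abs(y+.318)<.045)&(z>.09)&(z<.115)
hsv=cv2.cvtColor(im,cv2.COLOR_RGB2HSV); m&=hsv[...,1]<120
print(m.sum())
if m.sum(): r=cv2.minAreaRect(W[m][:,:2].astype(np.float32)*1000); print(r, np.median(z[m]))
s=read_state();q=s['tcp_rot'];M=R.from_quat([q[1],q[2],q[3],q[0]]).as_matrix();print(s['tool_pos'],np.degrees(np.arctan2(M[1,0],M[0,0])),M[:,2])
E
```

```text
clock: 2.8
tool_pos: [0.5701, -0.2613, 0.2505]
tcp_rot: [0.003, 0.877, -0.48, 0.002]
wrist_force: [-1.2, 0.0, -0.8]
finger_gap: 0.62
[ 0.64073573 -0.21569972  0.37246387] [[ 0.53989467 -0.79771672 -0.26862946]
 [-0.84171466 -0.50956892 -0.17848233]
 [ 0.00549312  0.32247102 -0.9465634 ]]
1376
((596.1029052734375, -316.5843200683594), (30.504905700683594, 30.23785400390625), 26.984174728393555) 0.09841545788115907
[ 0.56992574 -0.25756805  0.25008513] -57.05089018412086 [-8.40055636e-04 -2.77348587e-03 -9.99995801e-01]
```

View pics/w1.png

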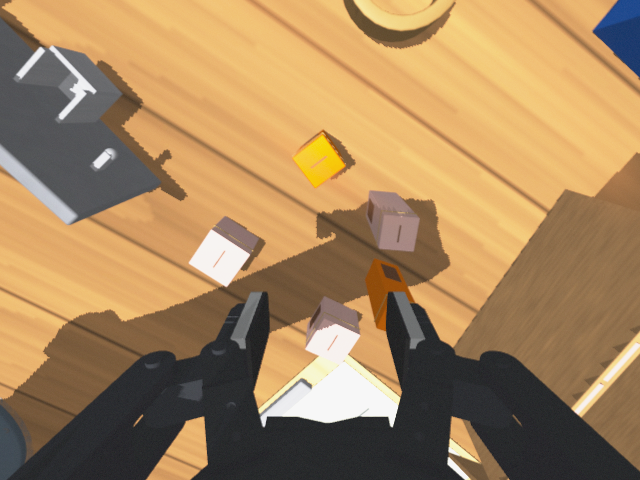

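The picture shows the pink tall carton's top at (404,232), the orange ones at (320,158) and (388,290), and the squat ones at (222,258) and (333,330). The jaws are nearly aligned, so I'm descending and gripping.

```bash
python3 -m jog '[1.3,-3.1,0,-3, 1.3,-3.1,0,-3, 0,0,-4,0, 0,0,-4,0, 0,0,-4,0, 0,0,-3,0, 0,0,-2.5,0, 0,0,0,0, 0,0,0,0]'
python3 -m jog '[0,0,0,0,0,0,0,0,0,0,0,0,0,0,0,0,0,0,0,0,0,0,0,0]' 0.1 40
python3 -m jog '[0,0,1,0,0,0,3,0,0,0,4,0,0,0,4,0,0,0,0,0,0,0,0,0]'
```

```text
clock: 3.75
tool_pos: [0.5969, -0.3146, 0.0759]
tcp_rot: [-0.0, 0.854, -0.52, -0.0]
wrist_force: [0.2, -0.4, 0.2]
finger_gap: 0.618
clock: 4.35
tool_pos: [0.5976, -0.3161, 0.0775]
tcp_rot: [-0.001, 0.854, -0.521, 0.002]
wrist_force: [-0.6, 0.7, 6.2]
finger_gap: 0.343
clock: 4.95
tool_pos: [0.5965, -0.316, 0.1966]
tcp_rot: [-0.0, 0.854, -0.521, 0.001]
wrist_force: [-0.8, 0.4, -1.8]
finger_gap: 0.348
```

```bash
python3 -m jog '[0,0,3.5,0, 0,0,3,0, -1.1,3.25,0,-7.5, -1.1,3.25,0,-7.5, -1.1,3.25,0,-7.5, -1.1,3.25,0,-7.5, -1.1,3.25,0,-7.5, -1.1,3.25,0,-7.5, 0,0,0,0, 0,0,0,0, 0,0,0,0]'
cat > look.py <<'E'
from h import *
import sys
s=read_state();q=s['tcp_rot'];M=R.from_quat([q[1],q[2],q[3],q[0]]).as_matrix();print(s['tool_pos'],np.degrees(np.arctan2(M[1,0],M[0,0])),M[:,2])
cal=pose('wrist'); im,d=imaging.get_image('wrist'); save(sys.argv[1]+'.png',im)
W=cloud('wrist',d,cal); np.save(sys.argv[1]+'.npy',W)
x,y,z=W[...,0],W[...,1],W[...,2]
E
python3 - w2 <<'E'
exec(open('look.py').read())
m=(x>.46)&(x<.57)&(y>-.13)&(y<.1)&(z>.128)&(z<.146); r=cv2.minAreaRect(W[m][:,:2].astype(np.float32)*1000); print(m.sum(),r,'\n',np.round(cv2.boxPoints(r)))
m=(x>.46)&(x<.6)&(y>-.13)&(y<.06)&(z>.075)&(z<.13); l=cv2.fitLine(W[m][:,:2].astype(np.float32),cv2.DIST_HUBER,0,.001,.001).ravel(); print(m.sum(),l,np.degrees(np.arctan2(l[1],l[0])))
E
```

```text
clock: 6.05
tool_pos: [0.5301, -0.1217, 0.2598]
tcp_rot: [-0.001, -0.589, 0.808, -0.0]
wrist_force: [-0.4, -0.0, -1.6]
finger_gap: 0.342
[ 0.53005692 -0.12172662  0.25984023] -107.78368306360372 [-1.01272726e-03 -9.55433882e-04 -9.99999031e-01]
4169 ((524.4067993164062, 9.791175842285156), (193.3563995361328, 13.212260246276855), 71.84603881835938) 
 [[488. -80.]
 [501. -84.]
 [561. 100.]
 [548. 104.]]
4738 [ 0.30945307  0.95091474  0.5250656  -0.00658144] 71.973724
```

View pics/w2.png

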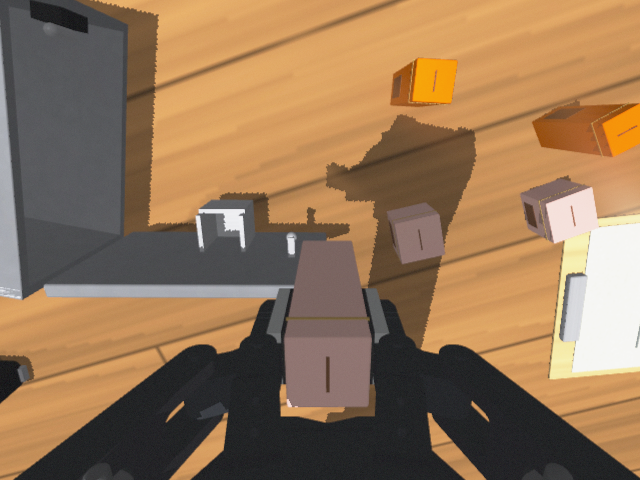

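```bash
python3 - <<'E'
from h import *
W=np.load('w2.npy').reshape(-1,3); a=np.radians(72)
yd=np.array([np.cos(a),np.sin(a)]);xd=np.array([yd[1],-yd[0]]);h=np.array([.548,.104])
P=W[:,:2]-h; X=P@xd*1000;Y=P@yd*1000;Z=W[:,2]*1000
def s(n,m): print(n,m.sum(),'X',np.percentile(X[m],[1,50,99]).round(1),'Y',np.percentile(Y[m],[1,10,50,90,99]).round(1),'Z',np.percentile(Z[m],[5,50,95]).round(1))
s('top',(abs(X)<40)&(Y>-185)&(Y<0)&(Z>134)&(Z<146))
s('inner',(X>4)&(X<18)&(Y>-150)&(Y<-10)&(Z>85)&(Z<130))
w=(X>20)&(X<60)&(Y>-160)&(Y<-80)
s('front',w&(X>42)&(Z>50)&(Z<62))
s('walls',w&(X<42)&(Z>60)&(Z<71))
s('wallL',w&(X<42)&(Z>60)&(Z<71)&(Y<-120))
s('wallR',w&(X<42)&(Z>60)&(Z<71)&(Y>-120))
s('floor',w&(X<45)&(abs(Y+120)<15)&(Z>15)&(Z<30))
# held carton
T=(abs(W[:,0]-.53)<.035)&(abs(W[:,1]+.122)<.035)&(Z>272)&(Z<292)
print(cv2.minAreaRect(W[T][:,:2].astype(np.float32)*1000),np.percentile(Z[T],[50]))
F=(abs(W[:,0]-.545)<.03)&(abs(W[:,1]+.122)<.02)&(Z>175)&(Z<250)
for lo in range(180,280,15):
    k=F&(Z>lo)&(Z<lo+15)
    if k.sum(): print(lo,k.sum(),np.median(X[k]),Z[k].min())
E
```

```text
top 3309 X [ 0.9  7.6 12.8] Y [-180.  -163.5  -92.3  -18.2   -2. ] Z [134.9 136.5 137.6]
inner 3611 X [11.7 12.4 13.1] Y [-148.5 -135.9  -80.   -24.2  -11.5] Z [ 87.8 110.  128.2]
front 332 X [42.6 50.8 52.7] Y [-140.4 -139.4 -117.8 -100.   -96.7] Z [50.8 56.3 59.5]
walls 260 X [20.4 31.2 41.6] Y [-140.4 -140.  -100.5  -97.5  -96.2] Z [61.2 65.3 66.8]
wallL 119 X [20.7 31.1 41.6] Y [-140.4 -140.3 -138.9 -136.8 -136.2] Z [61.9 65.3 66.8]
wallR 141 X [20.3 31.3 41.6] Y [-100.8 -100.5  -99.4  -96.9  -96.1] Z [61.  65.2 66.9]
floor 309 X [20.4 29.4 38.4] Y [-124.4 -122.8 -115.1 -107.  -105.3] Z [19.5 20.6 21.6]
((530.350830078125, -118.29603576660156), (76.03797149658203, 33.293067932128906), 71.90962982177734) [281.06700051]
180 400 65.34575130010919 181.1557938530144
195 539 65.37782761188204 195.00583867538347
210 683 65.41259055557637 210.02308010251608
225 864 65.45419089856534 225.00734371665843
240 891 65.40307861721881 240.0044221326978
```

```bash
python3 - <<'E'
from h import *
W=np.load('w2.npy').reshape(-1,3); a=np.radians(72)
yd=np.array([np.cos(a),np.sin(a)]);xd=np.array([yd[1],-yd[0]]);h=np.array([.548,.104])
P=W[:,:2]-h; X=P@xd*1000;Y=P@yd*1000;Z=W[:,2]*1000
k=(X>62)&(X<69)&(abs(Y+220)<25)&(Z>172)&(Z<235)
for lo in range(172,232,12):
    j=k&(Z>lo)&(Z<lo+12); print(lo,np.percentile(Y[j],[1,99]),np.polyfit(Y[j],X[j],1), Z[j].min())
t=(Z>276)&(Z<290)&(abs(X-50)<20)&(abs(Y+220)<25); print(np.percentile(X[t],[1,99]),np.percentile(Y[t],[1,99]),np.median(Z[t]))
E
```

```text
172 [-233.02004909 -205.18462704] [-4.23079186e-03  6.43848310e+01] 181.1557938530144
184 [-233.87328838 -204.69134188] [-2.53522237e-03  6.47946035e+01] 184.02892525949554
196 [-233.72085078 -204.71772583] [-3.39546136e-03  6.46410101e+01] 196.04277513502376
208 [-233.78031657 -204.80559494] [-2.62164982e-03  6.48388024e+01] 208.01039134633248
220 [-233.79406668 -204.79615894] [-5.87700516e-03  6.41450508e+01] 220.00327370792272
[36.51843868 67.68473237] [-243.26659847 -196.42782345] 280.9675320075381
```

```bash
python3 -m jog '[0.4,3.4,0,0, 0.4,3.4,0,0, 0.45,3.4,0,0, 0,0,0,0, 0,0,-3,0, 0,0,-3,0, 0,0,-2,0, 0,0,0,0, 0,0,0,0, 0,0,0,0]'
python3 - w3 <<'E'
exec(open('look.py').read())
W=W.reshape(-1,3); a=np.radians(72)
yd=np.array([np.cos(a),np.sin(a)]);xd=np.array([yd[1],-yd[0]]);h=np.array([.548,.104])
P=W[:,:2]-h; X=P@xd*1000;Y=P@yd*1000;Z=W[:,2]*1000
k=(X>40)&(X<50)&(abs(Y+118)<20)&(Z>105)&(Z<160); print('carton',np.median(X[k]),np.percentile(Y[k],[1,99]),Z[k].min())
k=(X>47)&(X<56)&(abs(Y+118)<30)&(Z>45)&(Z<62); print('front',np.percentile(X[k],[1,50,99]),np.percentile(Y[k],[1,99]))
k=(X>20)&(X<40)&(abs(Y+118)<30)&(Z>60)&(Z<70); print('walls',k.sum(),np.percentile(Y[k],[1,99]))
k=(X>8)&(X<16)&(Y>-160)&(Y<-20)&(Z>75)&(Z<130); print('inner',k.sum(),np.median(X[k]),np.polyfit(Y[k],X[k],1))
E
```

```text
clock: 7.1
tool_pos: [0.5439, -0.0199, 0.1817]
tcp_rot: [0.001, -0.589, 0.808, -0.001]
wrist_force: [-0.0, 0.0, -0.3]
finger_gap: 0.351
[ 0.54394137 -0.01989973  0.18165315] -107.82530568340894 [ 2.49813067e-03 -2.45491832e-04 -9.99996850e-01]
carton 47.24747757511649 [-132.650382   -103.51029717] 105.11461251441595
front [48.135914   51.56987865 52.67729228] [-139.7162348   -96.69713275]
walls 242 [-140.13087867  -96.21012971]
inner 4942 12.349373473205556 [6.86804526e-04 1.23968315e+01]
```

View pics/w3.png

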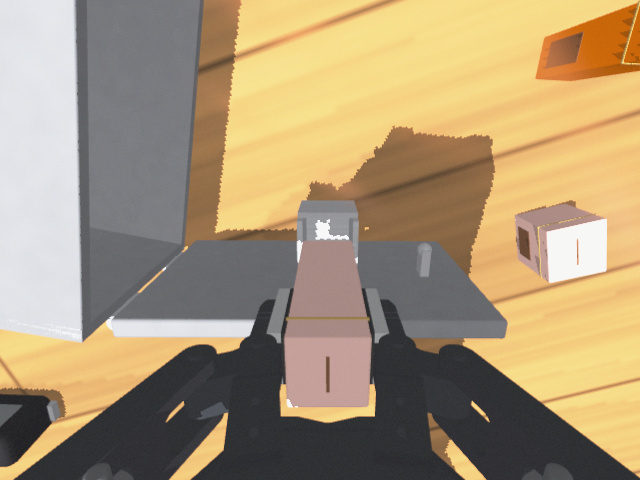

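The carton hangs straight over the pocket (pocket at (328,215), carton (328,320)), about 1 mm too far from the door. Lowering it.

```bash
python3 -m jog '[-0.1,0.05,0,0, 0,0,-1.5,0, 0,0,-1.5,0, 0,0,-1.5,0, 0,0,-1,0, 0,0,-1,0, 0,0,0,0, 0,0,0,0, 0,0,0,0]'
python3 -m jog '[0,0,-0.5,0, 0,0,-0.5,0, 0,0,-0.3,0, 0,0,0,0, 0,0,0,0, 0,0,0,0]'
```

```text
clock: 8.05
tool_pos: [0.5424, -0.0185, 0.1158]
tcp_rot: [0.0, -0.589, 0.808, -0.0]
wrist_force: [0.4, 0.2, -1.1]
finger_gap: 0.345
clock: 8.65
tool_pos: [0.5421, -0.0183, 0.1025]
tcp_rot: [0.0, -0.59, 0.808, -0.0]
wrist_force: [-0.1, 0.1, -1.5]
finger_gap: 0.351
```

```bash
python3 -m jog '[0,0,-0.1,0, 0,0,-0.1,0, 0,0,0,0, 0,0,0,0]'; python3 -m jog '[0,0,-0.1,0, 0,0,0,0, 0,0,0,0]'
```

```text
clock: 9.05
tool_pos: [0.5419, -0.0183, 0.1003]
tcp_rot: [-0.0, -0.59, 0.808, -0.0]
wrist_force: [0.4, 0.6, -1.3]
finger_gap: 0.349
clock: 9.35
tool_pos: [0.5421, -0.0183, 0.0995]
tcp_rot: [0.0, -0.59, 0.808, -0.0]
wrist_force: [-0.4, 0.2, 0.5]
finger_gap: 0.349
```

```bash
python3 -m jog '[0,0,-0.05,0, 0,0,0,0]'; python3 -m jog '[0,0,0,0, 0,0,0,0, 0,0,0,0, 0,0,0,0, 0,0,0,0]' 0.65; python3 -m jog '[0,0,2,0, 0,0,3,0, 0,0,4,0, 0,0,4,0,0,0,0,0, 0,0,0,0]'
python3 - w4 <<'E'
exec(open('look.py').read())
W=W.reshape(-1,3); a=np.radians(72)
yd=np.array([np.cos(a),np.sin(a)]);xd=np.array([yd[1],-yd[0]]);h=np.array([.548,.104])
P=W[:,:2]-h; X=P@xd*1000;Y=P@yd*1000;Z=W[:,2]*1000
k=(X>18)&(X<50)&(abs(Y+118)<30)&(Z>112)&(Z<128); r=cv2.minAreaRect(np.c_[X[k],Y[k]].astype(np.float32)); print('carton top',k.sum(),r,np.median(Z[k]))
for lo in (70,85,100):
  k=(X>38)&(X<52)&(abs(Y+118)<20)&(Z>lo)&(Z<lo+12); print(lo,np.median(X[k]),np.percentile(Y[k],[1,99]))
k=(X>8)&(X<16)&(Y>-160)&(Y<-20)&(Z>75)&(Z<130); print('inner',k.sum(),np.median(X[k]),np.polyfit(Y[k],X[k],1))
E
```

```text
clock: 9.55
tool_pos: [0.5424, -0.0183, 0.0994]
tcp_rot: [0.0, -0.59, 0.808, -0.0]
wrist_force: [-0.4, -0.2, 4.1]
finger_gap: 0.35
clock: 10.05
tool_pos: [0.5419, -0.0183, 0.0987]
tcp_rot: [-0.0, -0.59, 0.808, -0.0]
wrist_force: [0.5, 0.4, -0.6]
finger_gap: 0.649
clock: 10.65
tool_pos: [0.5421, -0.0181, 0.2293]
tcp_rot: [0.001, -0.59, 0.808, -0.0]
wrist_force: [-0.4, 0.9, -0.0]
finger_gap: 0.648
[ 0.54211406 -0.01809361  0.22933763] -107.73072973571438 [ 1.44938607e-03  8.84497718e-04 -9.99998558e-01]
carton top 1691 ((31.803009033203125, -117.01803588867188), (27.738399505615234, 30.071664810180664), 0.4018460214138031) 120.46322052150651
70 45.29507519114981 [-131.4328227  -102.66665851]
85 45.31737191846175 [-131.2264027  -102.52799738]
100 45.30453165325352 [-131.61355454 -102.25602304]
inner 4361 12.602309589603063 [-2.38818020e-03  1.24226896e+01]
```

View pics/w4.png

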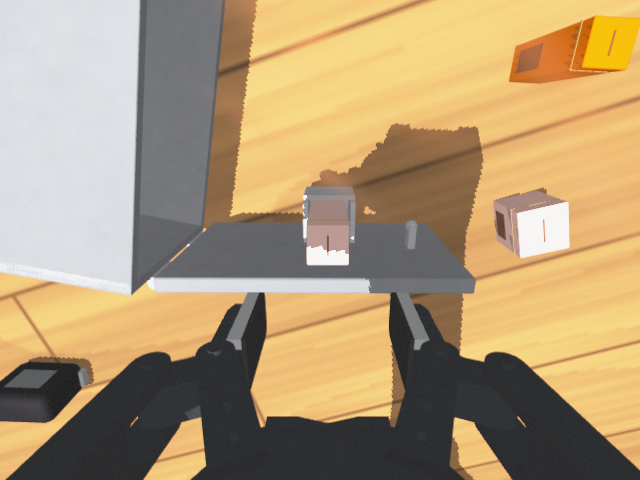

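```bash
python3 - <<'E'
from h import *
c,M,e=pose('side'); f=240/np.tan(np.radians(c['fov_y'])/2)
C=[]
for u,v in [(313,167.5),(401,184),(385.5,227.7),(291.7,207.8)]:
    r=M@np.array([(u-c['cx'])/f,(v-c['cy'])/f,1]); C.append((e+r*(.145-e[2])/r[2])[:2])
C=np.array(C);print(C.round(3)); D=np.roll(C,-1,0)-C; print(np.hypot(*D.T),np.degrees(np.arctan2(D[:,1],D[:,0])))
for n in ('scene','side'):
    W=cloud(n,np.load(n+'.npy')).reshape(-1,3)
    m=(W[:,2]>.1415)&(W[:,2]<.152)&(W[:,0]>.5)&(W[:,0]<.85)&(W[:,1]>-.1)&(W[:,1]<.3)
    p=W[m][:,:2]; a=np.radians(72); yd=np.array([np.cos(a),np.sin(a)]);xd=np.array([yd[1],-yd[0]])
    q=(p-[.548,.104]); m2=~((q@xd<.018)&(q@yd<.005)); r=cv2.minAreaRect(p[m2].astype(np.float32)*1000); print(n,r,cv2.boxPoints(r).round())
    im=np.zeros((700,700),np.uint8)
W=np.load('w4.npy').reshape(-1,3)
m=(W[:,2]>.141)&(W[:,2]<.152)&(W[:,0]>.5)&(W[:,1]>-.1)
print(m.sum(), cv2.convexHull((W[m][:,:2]*1000).astype(np.float32)).reshape(-1,2).round()[::4])
E
python3 -m jog '[0,0,0,0, -2.45,-0.85,0,0, -2.45,-0.85,0,0, -2.45,-0.9,0,0, 0,0,0,0, 0,0,-3.4,0, 0,0,-3,0, 0,0,-3,0, 0,0,-3,0, 0,0,0,0, 0,0,0,0]' 0 40
```

```text
[[0.631 0.238]
 [0.819 0.136]
 [0.746 0.005]
 [0.559 0.109]]
[0.2141602  0.15004285 0.21419648 0.14817734] [ -28.56321719 -119.11668946  150.93767085   60.86545771]
scene ((684.2772827148438, 127.9288558959961), (155.38177490234375, 223.22898864746094), 60.89680480957031) [[549. 114.]
 [744.   6.]
 [820. 142.]
 [625. 250.]]
side ((684.9208984375, 123.56048583984375), (156.43006896972656, 221.259521484375), 60.454795837402344) [[550. 110.]
 [743.   1.]
 [820. 137.]
 [627. 246.]]
39090 [[727. 100.]
 [643. 159.]
 [556. 119.]
 [556. 115.]
 [721.  80.]]
clock: 11.8
tool_pos: [0.4685, -0.0447, 0.1045]
tcp_rot: [-0.001, -0.589, 0.808, -0.0]
wrist_force: [0.7, -0.5, -0.0]
finger_gap: -0.0
```

```bash
python3 -m jog '[0.5,-0.15,0,0, 0.5,-0.15,0,0, 0.3,-0.1,0,0, 0.2,-0.07,0,0, 0.2,-0.07,0,0, 0,0,0,0]'
python3 - <<'E'
import numpy as np
H=np.array([54.8,10.4]);prev=None
for t in range(0,83,4):
    a=np.radians(252+t);u=np.array([np.cos(a),np.sin(a)]);n=np.array([-u[1],u[0]])
    p=H+16.5*u-1.1*n
    if prev is not None: print(t,p.round(2),(p-prev).round(2))
    prev=p
E
```

```text
clock: 12.4
tool_pos: [0.4857, -0.0497, 0.105]
tcp_rot: [0.0, -0.59, 0.808, -0.0]
wrist_force: [-0.1, 0.3, -1.4]
finger_gap: -0.004
4 [49.74 -5.34] [ 1.09 -0.39]
8 [50.85 -5.66] [ 1.11 -0.31]
12 [51.98 -5.89] [ 1.13 -0.24]
16 [53.12 -6.05] [ 1.14 -0.16]
20 [54.28 -6.13] [ 1.15 -0.08]
24 [55.43 -6.12] [1.15 0.  ]
28 [56.58 -6.04] [1.15 0.08]
32 [57.72 -5.88] [1.14 0.16]
36 [58.85 -5.63] [1.13 0.24]
40 [59.96 -5.31] [1.11 0.32]
44 [61.04 -4.91] [1.08 0.4 ]
48 [62.1  -4.44] [1.05 0.47]
52 [63.11 -3.89] [1.02 0.55]
56 [64.09 -3.28] [0.98 0.61]
60 [65.02 -2.6 ] [0.93 0.68]
64 [65.9  -1.85] [0.88 0.74]
68 [66.73 -1.05] [0.83 0.8 ]
72 [67.5  -0.19] [0.77 0.86]
76 [68.21  0.72] [0.71 0.91]
80 [68.85  1.68] [0.64 0.96]
```

```bash
python3 -m jog '[0.3,-0.1,0,1, 0.4,-0.14,0,1.5, 0.49,-0.15,0,1.5, 0.55,-0.15,0,2, 0.56,-0.16,0,2, 0.56,-0.12,0,2, 0.57,-0.12,0,2, 0.57,-0.08,0,2, 0.57,-0.08,0,2, 0.57,-0.04,0,2, 0.58,-0.04,0,2]'
```

```text
clock: 13.5
tool_pos: [0.5431, -0.0615, 0.1048]
tcp_rot: [0.0, 0.722, -0.692, 0.0]
wrist_force: [-2.1, 1.2, -0.6]
finger_gap: -0.0
```

```bash
python3 -m jog '[0.57,0,0,2, 0.58,0,0,2, 0.57,0.04,0,2, 0.58,0.04,0,2, 0.57,0.08,0,2, 0.57,0.08,0,2, 0.56,0.12,0,2, 0.57,0.12,0,2, 0.55,0.16,0,2, 0.56,0.16,0,2, 0.54,0.2,0,2, 0.54,0.2,0,2, 0.53,0.23,0,2, 0.52,0.24,0,2, 0.51,0.27,0,2, 0.51,0.28,0,2, 0.49,0.3,0,2, 0.49,0.31,0,2, 0.47,0.34,0,2, 0.46,0.34,0,2]'
python3 - <<'E'
from h import *
im,d=imaging.get_image('side'); save('s5.png',cv2.resize(im[170:330,220:430],(787,600),interpolation=2))
W=cloud('side',d).reshape(-1,3)
m=(W[:,2]>.125)&(W[:,2]<.14)&(W[:,0]>.54)&(W[:,0]<.72)&(W[:,1]<.09)&(W[:,1]>-.05)
print(m.sum())
E
```

```text
clock: 15.5
tool_pos: [0.6504, -0.0261, 0.1048]
tcp_rot: [0.0, 0.915, -0.403, 0.0]
wrist_force: [0.2, -0.7, 0.4]
finger_gap: 0.0
369
```

View pics/s5.png

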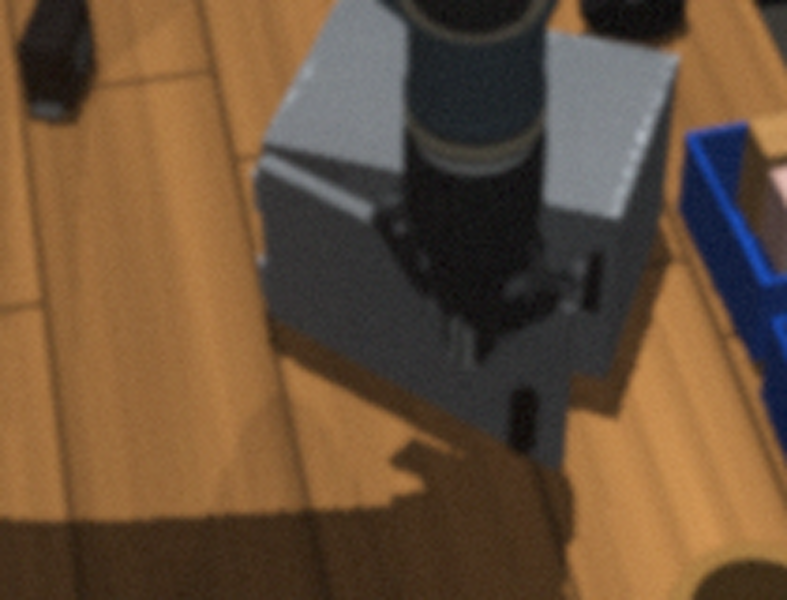

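The door follows the fingers: free edge near (560,455) in the crop, with the fingertips at (470,350) well above the pull. Next I bring it up to the catch, then through slowly.

```bash
python3 -m jog '[0.44,0.37,0,2, 0.44,0.37,0,2, 0.42,0.4,0,2, 0.41,0.4,0,2, 0.39,0.43,0,2, 0.38,0.43,0,2, 0.18,0.23,0,1, 0,0,0,0]'
python3 -m jog '[0.18,0.23,0,1, 0.18,0.23,0,1, 0.17,0.22,0,1, 0.17,0.24,0,1, 0,0,0,0, 0,0,0,0]'
```

```text
clock: 16.35
tool_pos: [0.6771, 0.0006, 0.1049]
tcp_rot: [-0.0, 0.955, -0.298, 0.0]
wrist_force: [0.9, 0.7, -0.7]
finger_gap: -0.002
clock: 16.95
tool_pos: [0.6842, 0.0104, 0.1049]
tcp_rot: [-0.001, 0.964, -0.264, 0.0]
wrist_force: [0.2, 0.8, -1.3]
finger_gap: -0.001
```

```bash
python3 -m jog '[0.1,0.16,0,0.5, 0.1,0.16,0,0.5, 0,0,0,0]'; python3 -m jog '[0.1,0.16,0,0.5, 0,0,0,0, 0,0,0,0]';  python3 -m jog '[0.1,0.16,0,0.5, 0,0,0,0, 0,0,0,0]'
```

```text
clock: 17.25
tool_pos: [0.6855, 0.012, 0.1048]
tcp_rot: [0.0, 0.967, -0.257, -0.0]
wrist_force: [-1.0, -1.8, 0.2]
finger_gap: -0.004
clock: 17.55
tool_pos: [0.6857, 0.012, 0.1047]
tcp_rot: [0.001, 0.967, -0.253, -0.001]
wrist_force: [-4.5, -4.7, 2.5]
finger_gap: 0.0
clock: 17.85
tool_pos: [0.686, 0.0117, 0.1045]
tcp_rot: [0.002, 0.968, -0.25, -0.001]
wrist_force: [-5.7, -5.6, 0.8]
finger_gap: -0.004
```

```bash
python3 -m jog '[0.1,0.16,0,0.5, 0,0,0,0]'; python3 -m jog '[0.1,0.16,0,0, 0,0,0,0]';  python3 -m jog '[0.1,0.16,0,0, 0,0,0,0, 0,0,0,0]'
```

```text
clock: 18.05
tool_pos: [0.686, 0.0115, 0.1045]
tcp_rot: [0.003, 0.969, -0.246, -0.002]
wrist_force: [-7.5, -9.2, 2.3]
finger_gap: -0.0
clock: 18.25
tool_pos: [0.686, 0.0116, 0.1045]
tcp_rot: [0.004, 0.969, -0.247, -0.003]
wrist_force: [-10.9, -11.0, 5.7]
finger_gap: -0.004
clock: 18.55
tool_pos: [0.686, 0.0116, 0.1045]
tcp_rot: [0.005, 0.969, -0.248, -0.004]
wrist_force: [-12.8, -12.8, 7.2]
finger_gap: 0.001
```

```bash
python3 - <<'E'
from h import *
im,d=imaging.get_image('side'); a=cv2.resize(im[160:300,260:410],(643,600),interpolation=2); save('s6.png',a)
np.save('s6.npy',d); W=cloud('side',d)
print(read_state()['torque'])
c=(0.548,0.104)
# front plane coords
b=np.radians(60.8); n=np.array([np.cos(b),np.sin(b)]); t=np.array([n[1],-n[0]])
P=W[...,:2]-c; N=P@n*1000;T=P@t*1000;Z=W[...,2]*1000
for lo in range(0,240,15):
    m=(T>lo)&(T<lo+15)&(Z>20)&(Z<130)&(abs(N)<40)
    if m.sum()>10: print(lo,m.sum(),np.percentile(N[m],[10,50,90]).round(1))
E
```

```text
[-2.27486863  2.09030547 -0.36122026]
0 200 [-3.8 -1.4  0.7]
15 199 [-3.7 -1.3  1. ]
30 203 [-3.7 -1.5  0.8]
45 204 [-3.5 -1.7  0.6]
60 204 [-4.  -1.6  0.5]
75 208 [-3.7 -1.4  0.8]
90 218 [-3.8 -1.7  0.7]
105 194 [-3.7 -1.6  0.6]
120 162 [-4.4 -1.6  0.4]
135 156 [-4.3 -2.   0.2]
150 143 [-27.5  -4.3  -0.4]
165 194 [-27.3  -5.5  -0.4]
180 166 [-12.7  -2.3   0.4]
195 236 [-17.   -4.   -0.3]
210 256 [-3.3 -0.1 29.5]
```

View pics/s6.png

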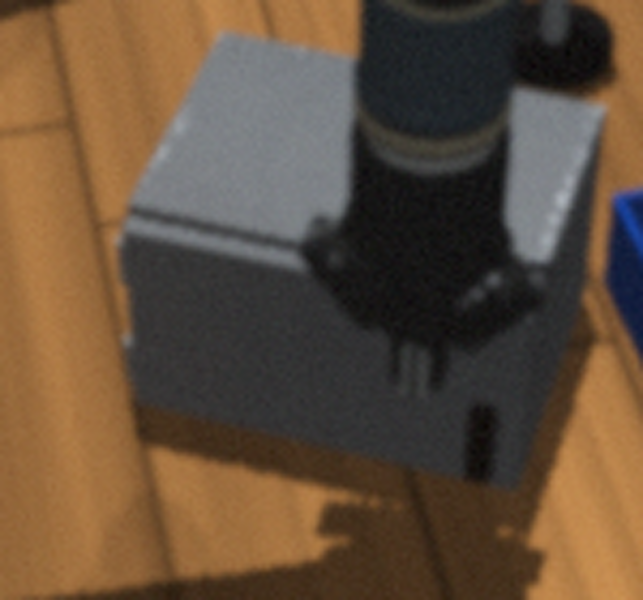

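The door plane is parallel to the cupboard front (within about 0.01 rad), so it looks home and the push force is simply the frame. Backing off and re-checking.

```bash
python3 -m jog '[-0.2,-0.35,0,0, -0.3,-0.5,0,0, -0.5,-0.87,0,0, -1,-1.7,0,0, -1.5,-2.6,0,0, -1.5,-2.6,0,0, 0,0,0,0, 0,0,3,0, 0,0,5,0, 0,0,5,0, 0,0,5,0, -2,-3,2,0, -2,-3,0,0, -2,-3,0,0, 0,0,0,0, 0,0,0,0, 0,0,0,0]'
python3 - <<'E'
from h import *
b=np.radians(60.8); n=np.array([np.cos(b),np.sin(b)]); t=np.array([n[1],-n[0]])
for s in ('side','wrist'):
    cal=pose(s); im,d=imaging.get_image(s); save('f_%s.png'%s,im)
    W=cloud(s,d,cal)
    P=W[...,:2]-[.548,.104]; N=P@n*1000;T=P@t*1000;Z=W[...,2]*1000
    m=(T>5)&(T<185)&(Z>75)&(Z<128)&(abs(N)<20)
    if m.sum()>50:
        l=cv2.fitLine(W[m][:,:2].astype(np.float32),cv2.DIST_HUBER,0,.001,.001).ravel(); print(s,m.sum(),'door dir',np.degrees(np.arctan(l[1]/l[0])),np.median(N[m]))
    r=(Z>141)&(Z<152)&(T>-10)&(T<230)&(N>-20)&(N<170)
    if r.sum()>50: q=cv2.minAreaRect(W[r][:,:2].astype(np.float32)*1000); print(s,'roof',q)
    # roof front edge per T bin
    e=[(lo,np.percentile(N[r&(abs(T-lo)<5)],2)) for lo in range(15,210,10) if (r&(abs(T-lo)<5)).sum()>20]
    if len(e)>4: print('edge slope rad',np.polyfit(*np.array(e).T,1))
im=cv2.imread('pics/f_side.png'); cv2.imwrite('pics/s7.png',cv2.resize(im[150:310,250:420],(637,600),interpolation=2))
E
```

```text
clock: 20.3
tool_pos: [0.5812, -0.1545, 0.3047]
tcp_rot: [-0.001, 0.97, -0.243, 0.0]
wrist_force: [0.1, 1.2, 0.2]
finger_gap: 0.003
side 649 door dir -29.40984 -1.669904536172195
side roof ((685.3951416015625, 123.58634948730469), (155.6331329345703, 220.49900817871094), 60.64641189575195)
edge slope rad [ -0.75044751 150.57427483]
```

View pics/s7.png

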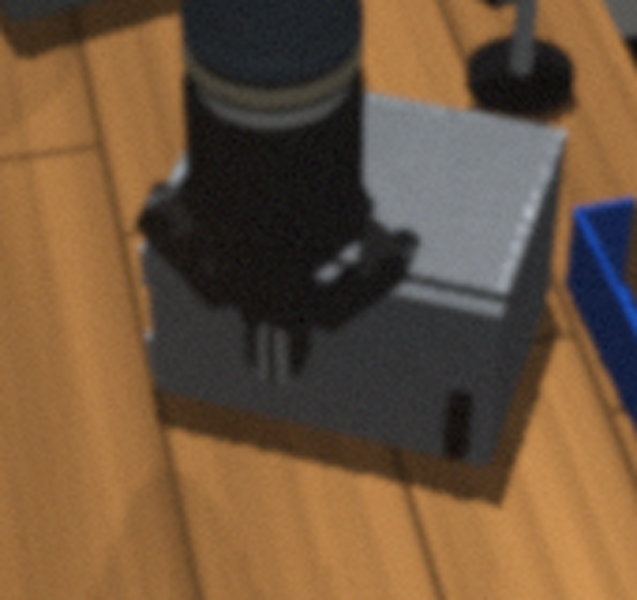

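```bash
python3 -c "
from h import *
print(read_state()['wrist_force']); ticket.sign_off()"
```

```text
[ 0.44273654  0.09908281 -1.08012769]
the job is handed in; nothing more can be done
```

The tall pink carton is standing in the door pocket and the door is shut. I handed the job in at about 20 s of the 67 s allowed.

- **Carton:** I gripped the pink tall carton, not the two orange look-alikes. I lowered it into the pocket, felt it touch the floor, let go and backed away. The look after letting go showed it upright, within about 2 mm of the pocket's centre, with its top at the expected height.
- **Door:** I pushed it shut at about 0.35 rad/s, and slower near the catch, until it stopped against the frame. At the end the push force rose to about 18 N. After I backed off, the door face lined up with the cupboard front to about 0.001 rad by the fit (the angles are good to roughly 0.01 rad), and it stayed there.
- **Not confirmed:**
  - I never saw the 8 N catch peak in the force readings; it must have fallen between them. That the door is past the catch comes from the final angle, not from the force.
  - The closed door hides the carton, so I could not look at it again after shutting.
  - I did not re-measure the other cartons, the tape roll and the tape measure, but the arm's path stayed clear of them.
  - The last wrist-camera check of the door gave nothing usable, and one roof-edge fit was spoiled by the arm being in view.

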